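# Latch the moulding flask shut

### The arm

A 6-joint arm with a two-finger parallel gripper is mounted at the origin on the work surface. World frame = base frame: x ahead of the robot, y to its left, z up, the work surface at z = 0. Lengths are in m, angles in rad, forces in N, time in s.
With the tool pointing down it reaches from about 0.35 to 0.975 m from the base axis. Payload 17.4 kg.
Tool frame: the origin (TCP) lies at the very end of the fingers, on their centre line; the grasp point (between the pads) lies bot.tcp_to_grasp behind it (bot.tcp_to_grasp is the distance from the TCP to the grasp point, in m); z points along the fingers, y is the line along which they close (so a half turn about z gives the same grasp; the last joint's range is limited). The gripper opens to 85 mm and grips with 20 to 120 N. Pads are 22 mm wide; open, the fingers measure 114 mm over their backs; the gripper's body (76 mm by 85 mm) begins 54 mm behind the grasp point. The pads swing forward as they close: fully open they stand 13 mm farther back than shut.
Start: joints at [-1.194, 0.116, 1.442, -0, 1.584, -0.038], TCP at [0.272, -0.618, 0.231] pointing down, gripper open.
Joint ranges: [-2.83, 2.83], [-0.83, 2.19], [0.07, 2.5], [-1.14, 4.28], [0.01, 3], [-2.97, 2.97]. Speed limits (rad/s): [1.89, 1.89, 2.22, 3.14, 3.14, 3.14].

### API

Orientations are given as a rotation vector (axis times angle).
In Python, from rig import bot, kinematics, cams, finder, sensors gives the robot as it stands. The module is installed in compiled form; this text tells all that it offers. Calls block until the motion is done:
- bot.reach(position, orientation): joint-space move of the TCP to a pose.
- bot.move_linear(position, max_speed=0.15, rotation=None): straight line of the TCP; rotation=None keeps the orientation; max_speed is the mean speed in m/s.
- bot.move_joints(angles): joint-space move.
- bot.gripper_to(opening, newtons=None): finger opening in m; newtons is the grip in N (None keeps the last); returns when the fingers have stopped.
- bot.sleep(seconds).
- kinematics.solve_ik(position, orientation): joint angles nearest the present ones, or None.
- cams.snapshot(name): name is "scene" or "top" or "wrist"; returns the picture (480x640x3 uint8, blue, green, red); there is no depth.
- cams.get_calibration(name): a dict with "fovy" (degrees; the focal length in pixels is half the picture's height over the tangent of half this angle, whatever the lens; pixels are square), "cx", "cy" (the principal point, pixels), "world_from_camera" (4x4, takes a point from camera to world coordinates); the wrist camera has in their place "T_tool_cam" (4x4, takes a point from camera to tool coordinates, whose origin is the TCP and whose axes are the flange's). Camera axes: x right, y up, looking along -z (the intrinsics and any distortion apply to the point x, -y, -z); pixel columns grow to the right and rows downward; lengths in m; the calibration is good to about 2 mm. The wrist camera is an equidistant fisheye: a pixel r from the principal point sees the ray r / f radians off the axis. A picture is of the moment at which its call begins: read the wrist's pose just before it. get_calibration takes no time and is no camera call.
A pose or a line that the arm cannot do raises bot.PlanningError and nothing moves.
- bot.hand_in(): hands the job in; it is judged then, once.
Trained networks look in the newest picture that a camera, given by its name, has taken for a name from the list of things; names that differ only in an ending like _2 or _b are one class to them, and where a whole thing is asked for, a point or a joint stands for the part that bears it (a point fixed in the world has none). Each returns a list of dicts, best first, with "conf" (0 to 1); they miss things now and then, are a little off and sometimes report something else, mostly with a low value. They report only what shows in the picture. A call takes as long as a camera call.
- finder.cut_out(target, camera): "pixels" (480x640 bool, what is visible of it) and "box" ([centre column, centre row, width, height] in pixels, round what is visible of it).
- finder.spot_point(target, camera): "xy" ([column, row] in pixels: a listed point, or the origin of a listed thing).
Readings, each from a call of its own:
- sensors.get_time(): time.
- sensors.get_joint_positions(): joint angles.
- sensors.get_qvel(): joint speeds.
- sensors.get_joint_torque(): joint torques, N m.
- sensors.get_eef_pos(): TCP position.
- sensors.get_tcp_rot(): TCP orientation.
- sensors.get_wrist_force(): force on the tool from outside, world axes, zero at the start.
- sensors.get_moment(): the same for the moment, N m.
- sensors.get_opening(): finger opening in m.
- sensors.get_gripper_force(): force on a finger pad.
Only numpy, scipy, OpenCV 4.12 (cv2) and the standard library are available. Lean on these libraries where they do the work, as an engineer would, in place of code of your own. Each camera call takes 0.05 s, during which the arm holds its last target. There are 200 camera calls.

### The job

Latch the two-part aluminium moulding flask on the dental bench: hook the latch's wire loop into the groove of the keeper, drawn back under its lip, then push the lever back past its toggle point until it lies fully home and holds the loop in tension. Feel for the groove gently: while hooking it, never press or pull on the keeper with more than 30 N; and leave the other things on the bench where they are.

Things in the scene. Friction and masses are not known exactly. Their poses are not given: they have to be found in the camera images.
- flask: Two-part aluminium flask, fixed to the bench: a block 240 (x) x 120 (y) x 45 mm (z) with a vertical joint across it and a steel draw latch on its flat top (the deck, z = 45 mm). Origin: centre of its underside. Its +x runs from the lever end towards the keeper, a dark forked steel block on the deck, 30 mm wide, 14.5 mm high, with a 16 mm gap in the fork for the loop's tab
- keeper_plate: Thin fixed steel plate on the deck that carries the keeper in slots; origin at (35, 0, 45) mm in the flask's frame, axes as the flask's. The keeper is screwed tight on it but may sit up to 6 mm to either side along x; this pose does not tell where
- mouth (a point): Nominal middle of the keeper's groove mouth, at (41.5, 0, 59.5) mm in the flask's frame; the keeper is screwed on through slots and may really sit up to 6 mm to either side along x. The mouth is 9 mm wide in x, the groove's floor is at z = 47 mm. The bar drops in only within about 1 mm of the true middle; its centre is then at z = 50 mm, but at z = 62.5 mm on top of the lip or back rest
- seat (a point): Nominal centre of the bar when drawn back under the lip, at (35, 0, 50) mm in the flask's frame, really up to 6 mm to either side along x like the whole keeper. The lip, on the lever side of the mouth, overhangs by 5 mm (underside at z = 55 mm, top at 59.5); under it the bar meets a wall
- rest (a point): Nominal middle of the keeper's flat back rest, 27 mm long in x, beyond the mouth, at (59.5, 0, 59.5) mm in the flask's frame, really up to 6 mm to either side along x. The bar can slide on it towards the mouth; the bar's centre reaches about x = 53 mm at that height with the lever at its open stop
- pivot (a point): Hinge axis of the lever (along the flask's y), at (-45, 0, 61) mm in the flask's frame
- lever (a joint): Angle of the steel lever, rad: 0 = fully home, lying flat and pointing to the flask's -x; 1.57 = upright; 1.83 = open stop, leaning to +x. The lever is a plate 24 mm wide and 6 mm thick that reaches 76 mm from its hinge; the pivot of the loop is on it 25 mm from the hinge. A stiff hinge (about 0.05 N m): it stays where it is left.
- lever_push (a point): Point in the middle of the lever's thickness, 60 mm from its hinge, a good place to push. With the loop hooked, the loop's springs resist here with up to about 8 N until the toggle point at a lever angle of about 0.14 rad, then they pull the lever home
- loop (a joint): Angle between loop and lever, rad: the loop's elevation above the horizontal is this minus the lever angle (positive: bar end raised). Stiff (about 0.045 N m), so the loop stays where it is left and tends to rise or sink with the lever. Pulling or pushing the loop turns the lever
- stretch (a joint): Stretch of the spring-loaded loop, m: 0 when slack; 2.5 N per mm. About 4 to 16 mm when hooked with the lever home
- bar (a point): Centre of the loop's cross bar: a flat steel bar 6 mm wide along the loop, 4 mm thick, 42 mm long along the flask's y, 95 mm (unstretched) from the loop's pivot on the lever. It is joined to the pivot by two 5 mm wires at y = +-20 mm
- tab (a point): Grip point of the upright steel tab, 12 mm wide in y and 10 mm in x, that stands on the middle of the bar at right angles to the loop and reaches 38 mm above the bar's centre; this point is 33 mm above it. Grip across the 12 mm. A shoulder 36 mm wide in y crosses the tab, its top 12 mm above the bar's centre: the fingertips stay over it, and pressing down on it presses the bar down
- cast: plaster dental cast, 60 x 66 x 31 mm; a bystander. Origin under its centre
- spatula: metal spatula 170 mm long lying beside the flask; a bystander
- handpiece: blue and steel handpiece, 160 mm long, 21 mm thick, lying beside the flask; a bystander
- mug: white mug, 78 mm wide, 92 mm high; a bystander
- bottle: white bottle, 52 mm wide, 130 mm high; a bystander
- jar: amber jar with a black cap, 60 mm wide and high; a bystander
- bur_rack: clear block with burs, 50 x 150 mm, 55 mm high; a bystander

How it is judged:
By the outcome, as a careful person would: the job done as asked, in the order asked, and still so for the second after the job is handed in, with the robot touching nothing.
It also fails if it takes over 64 s, if anything falls off the work surface, if the arm or the gripper's body presses on something with over 40 N, if the wrist force passes 120 N, or if a joint passes its speed limit or range.

## Working session

There is one attempt and no reset: what is moved stays moved. The work goes in short steps, each a Python script; the robot and the scene stay as the last script left them, time stands still between calls to the robot, and variables do not carry over. Pictures are saved under pics/ and viewed, at most 10 in all, crops included, and the job is handed in when it is done.

```bash
mkdir -p pics; ls; cat > h.py <<'E'
import numpy as np, cv2
from scipy.spatial.transform import Rotation as R
from rig import bot, kinematics, cams, finder, sensors
def ray(cam,px,T=None):
    c=cams.get_calibration(cam); f=240/np.tan(np.radians(c["fovy"])/2)
    u=(px[0]-c["cx"])/f; v=(px[1]-c["cy"])/f
    if cam=="wrist":
        r=np.hypot(u,v); s=np.sin(r)/r if r>1e-9 else 1
        d=np.array([u*s,-v*s,-np.cos(r)])
        M=T@np.array(c["T_tool_cam"])
    else:
        d=np.array([u,-v,-1.]); M=np.array(c["world_from_camera"])
    d=M[:3,:3]@d
    return M[:3,3],d/np.linalg.norm(d)
def tool():
    T=np.eye(4);T[:3,:3]=R.from_rotvec(sensors.get_tcp_rot()).as_matrix();T[:3,3]=sensors.get_eef_pos();return T
def atz(cam,px,z,T=None):
    o,d=ray(cam,px,T); return o+d*(z-o[2])/d[2]
def tri(rays):
    A=np.zeros((3,3));b=np.zeros(3)
    for o,d in rays:
        P=np.eye(3)-np.outer(d,d);A+=P;b+=P@o
    x=np.linalg.solve(A,b); return x,[np.linalg.norm((np.eye(3)-np.outer(d,d))@(x-o)) for o,d in rays]
E
cat > a.py <<'E'
from h import *
print(bot.tcp_to_grasp, sensors.get_time())
for c in ["scene","top"]:
    k=cams.get_calibration(c);print(c,k["fovy"],k["cx"],k["cy"],{a for a in k},np.round(k["world_from_camera"],3).tolist())
print(cams.get_calibration("wrist"))
obs={}
for c in ["scene","top"]:
    cv2.imwrite(f"pics/{c}0.png",cams.snapshot(c))
    for t in ["flask","keeper_plate","mouth","pivot","lever_push","bar","tab"]:
        r=finder.spot_point(t,c)
        if r: obs.setdefault(t,[]).append(ray(c,r[0]["xy"])); print(c,t,np.round(r[0]["xy"],1),round(r[0]["conf"],2))
for t,v in obs.items():
    if len(v)>1: x,e=tri(v);print(t,np.round(x,4),np.round(e,4))
print(sensors.get_time())
E
python3 a.py
```

```text
pics
0.0187 0.0
scene 54.11628284073959 326.8499774062292 239.1290169526909 {'cy', 'fovy', 'world_from_camera', 'cx'} [[0.698, -0.469, 0.542, 1.259], [0.716, 0.438, -0.544, -0.709], [0.018, 0.767, 0.641, 0.94], [0.0, 0.0, 0.0, 1.0]]
top 49.90643904177432 314.60182465051713 232.97319101948779 {'cy', 'fovy', 'world_from_camera', 'cx'} [[-0.017, 0.988, -0.152, 0.389], [-1.0, -0.014, 0.021, 0.03], [0.019, 0.152, 0.988, 1.18], [0.0, 0.0, 0.0, 1.0]]
{'fovy': 65.70646984690485, 'cx': 316.6477571068489, 'cy': 244.2263294246485, 'T_tool_cam': array([[-7.85364588e-05,  9.47546857e-01,  3.19616875e-01,
         8.17825848e-02],
       [ 9.99999883e-01,  2.27196162e-04, -4.27832730e-04,
         1.10897920e-04],
       [-4.78007286e-04,  3.19616804e-01, -9.47546764e-01,
        -1.42669967e-01],
       [ 0.00000000e+00,  0.00000000e+00,  0.00000000e+00,
         1.00000000e+00]])}
scene flask [340.6 252.2] 0.96
scene keeper_plate [303.1 242.2] 0.74
scene mouth [341.  229.8] 0.84
scene pivot [329.1 243.8] 0.81
scene lever_push [332.6 231.2] 0.56
scene bar [348.5 213.5] 0.54
scene tab [345.3 210.7] 0.64
top flask [287.8 250.6] 0.7
top keeper_plate [270.5 248.2] 0.58
top mouth [269.5 255.6] 0.81
top pivot [306.  239.3] 0.67
top lever_push [304.8 232.4] 0.75
top bar [264.7 254.2] 0.6
top tab [267.2 250.1] 0.88
flask [ 0.5339  0.0716 -0.0007] [0.0058 0.0058]
keeper_plate [0.4926 0.0511 0.0414] [0.0651 0.0651]
mouth [0.5115 0.1042 0.0561] [0.0019 0.0019]
pivot [0.5439 0.0232 0.0682] [0.0029 0.0029]
lever_push [0.5521 0.0263 0.1175] [0.0021 0.0021]
bar [0.5145 0.1171 0.1111] [0.007 0.007]
tab [0.5174 0.1068 0.1287] [0.0018 0.0018]
0.8
```

View pics/scene0.png

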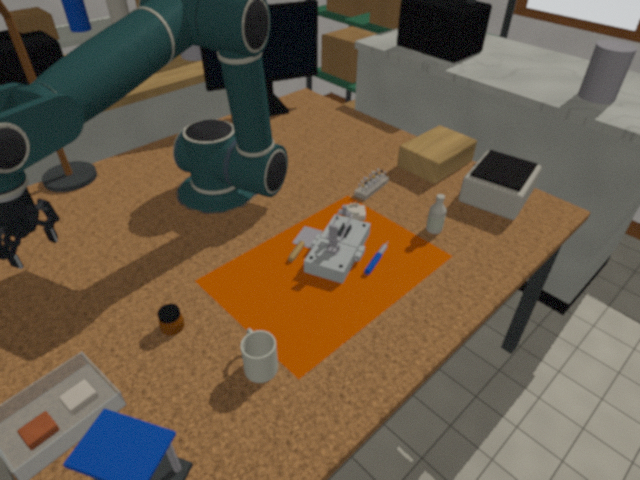

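```bash
python3 -c "
import cv2
im=cv2.imread('pics/top0.png');cv2.imwrite('pics/top0c.png',cv2.resize(im[150:350,170:430],None,fx=3,fy=3))"
```

```text
(no output)
```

View pics/top0c.png

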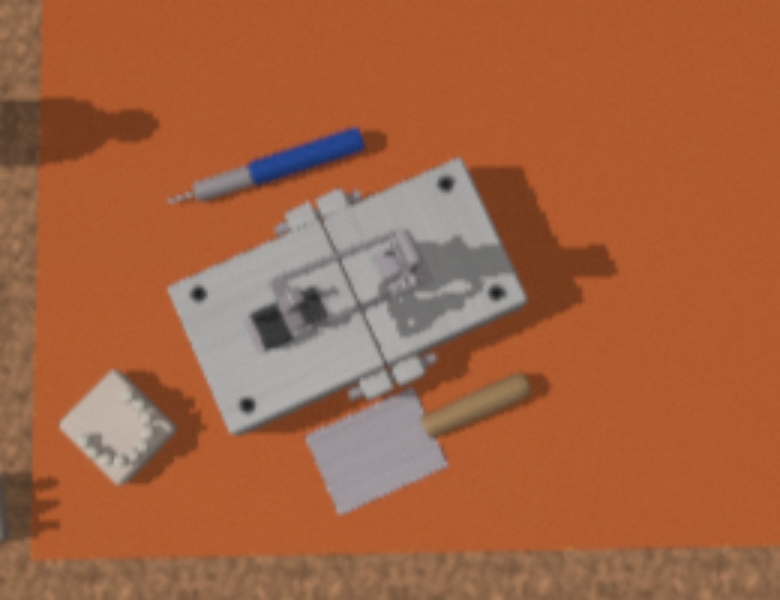

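The scene view shows the flask near (338,250). In the top crop, the lever is at the right end of the deck and the dark keeper is at the left near (285,315). Flask +x therefore points to image left and slightly down. Next is a close look with the wrist camera.

```bash
cat > b.py <<'E'
from h import *
cr=np.array([(168,290),(460,158),(525,300),(232,432)])/3+[170,150]
P=np.array([atz("top",p,0.045) for p in cr]);c=P.mean(0)
xd=(P[0]+P[3]-P[1]-P[2]);yaw=np.arctan2(xd[1],xd[0]);print(P.round(4).tolist(),c.round(4),np.degrees(yaw))
print([np.linalg.norm(P[i]-P[(i+1)%4]).round(4) for i in range(4)])
X=np.array([np.cos(yaw),np.sin(yaw),0]);Y=np.array([-X[1],X[0],0]);Z=np.array([0,0,1.])
def rot(s,t):  # tilt t: hand leaning to flask +x
    M=np.column_stack([s*X,-s*Y,-Z]); return (R.from_rotvec(Y*t)*R.from_matrix(M)).as_rotvec()
for s in (1,-1):
    for t in (-.3,0,.4): 
        q=kinematics.solve_ik(c+[0,0,.1]+X*.045,rot(s,t));print(s,t,None if q is None else np.round(q,2))
s=1
np.save("frame.npy",np.r_[c[:2],yaw])
obs={}
for i,(off,t) in enumerate([(0.0,0.0),(-.03,-.3)]):
    try: bot.reach(c+X*off+[0,0,.225],rot(s,t))
    except bot.PlanningError as e: print("PE",e); continue
    bot.sleep(.2); T=tool(); cv2.imwrite(f"pics/w{i}.png",cams.snapshot("wrist"))
    for n in ["flask","keeper_plate","mouth","seat","rest","pivot","lever_push","bar","tab"]:
        r=finder.spot_point(n,"wrist")
        if r: obs.setdefault(n,[]).append(ray("wrist",r[0]["xy"],T)); print(i,n,np.round(r[0]["xy"],1),round(r[0]["conf"],2))
for n,v in obs.items():
    if len(v)>1: x,e=tri(v);d=x-[c[0],c[1],0];print(n,np.round(x,4),"flask:",np.round([d@X,d@Y,x[2]],4),np.round(e,4))
print(sensors.get_time())
E
python3 b.py
```

```text
[[0.5353, 0.2024, 0.045], [0.6318, -0.0149, 0.045], [0.524, -0.0609, 0.045], [0.4305, 0.155, 0.045]] [0.5304 0.0704 0.045 ] 113.69224370310292
[np.float64(0.2378), np.float64(0.1172), np.float64(0.2353), np.float64(0.115)]
1 -0.3 [ 0.01 -0.12  1.84  0.28  1.54 -0.42]
1 0 [ 0.17 -0.18  1.87  0.    1.45 -0.25]
1 0.4 [ 0.38 -0.19  1.92 -0.41  1.41  0.03]
-1 -0.3 [ 0.01 -0.12  1.84  0.28  1.54  2.72]
-1 0 [ 0.17 -0.18  1.87  0.    1.45  2.89]
-1 0.4 None
0 flask [314.1 197.2] 0.56
0 keeper_plate [316.6 171.5] 0.78
0 pivot [313.1 251. ] 0.93
0 lever_push [315.1 277.7] 0.98
0 bar [314.7 170.1] 0.73
0 tab [318.7 189.6] 0.85
1 flask [314.2 241.8] 0.61
1 keeper_plate [316.6 206.4] 0.92
1 mouth [318.8 200.8] 0.74
1 seat [315.6 210.3] 0.92
1 rest [317.7 185.3] 0.78
1 pivot [315.3 286.9] 0.64
1 bar [315.4 192.6] 0.88
1 tab [315.6 198. ] 0.87
flask [0.528  0.0678 0.0007] flask: [-0.0015  0.0032  0.0007] [0.0002 0.0002]
keeper_plate [0.5158 0.1026 0.0579] flask: [0.0353 0.0005 0.0579] [0.0001 0.0001]
pivot [0.5463 0.027  0.0558] flask: [-0.0462  0.0029  0.0558] [0.0013 0.0013]
bar [0.5113 0.1094 0.1105] flask: [0.0434 0.0018 0.1105] [0.0003 0.0003]
tab [0.5163 0.1021 0.1521] flask: [3.470e-02 1.000e-04 1.521e-01] [0.0011 0.0011]
5.2
```

View both.

View pics/w0.png

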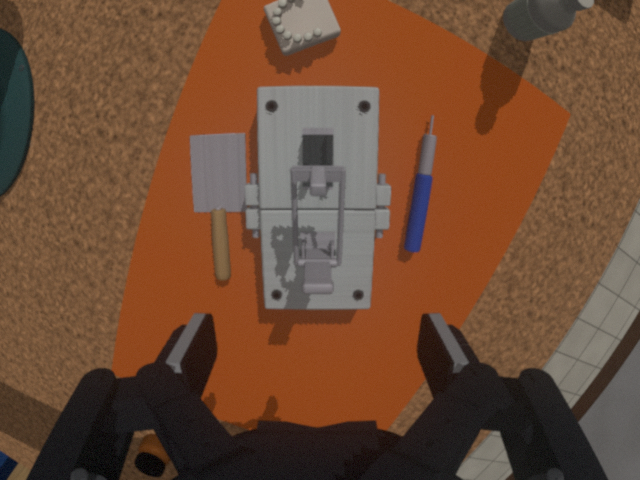

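View pics/w1.png

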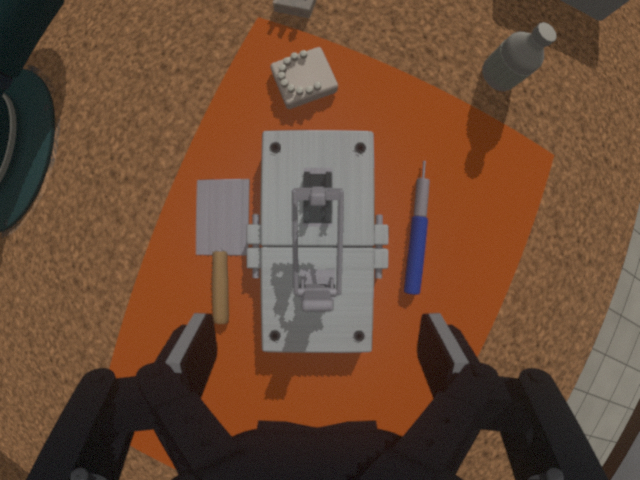

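Both wrist views show the flask square in the picture with the keeper (dark) at the top and the lever at the bottom. The loop is raised, with its tab over the keeper near (318,185). I'll fit the flask frame from the deck corners, then fit the lever and loop angles from all the rays.

```bash
cat > c.py <<'E'
from h import *
from scipy.optimize import least_squares
old=np.load("frame.npy")
def F(f,p): 
    c,s=np.cos(f[2]),np.sin(f[2]); return np.array([f[0]+c*p[0]-s*p[1],f[1]+s*p[0]+c*p[1],p[2]])
def rotf(yaw,s,t):
    X=np.array([np.cos(yaw),np.sin(yaw),0]);Y=np.array([-X[1],X[0],0])
    return (R.from_rotvec(Y*t)*R.from_matrix(np.column_stack([s*X,-s*Y,[0,0,-1.]]))).as_matrix()
def TT(off,t):
    T=np.eye(4);T[:3,:3]=rotf(old[2],1,t);T[:3,3]=F(old,[off,0,.27]);return T
T0,T1=TT(0,0),TT(-.03,-.3)
print(np.abs(tool()-T1).max())
cor=[(.12,.06),(.12,-.06),(-.12,-.06),(-.12,.06)]
ob=[("wrist",T0,[(257,87),(379,87),(371,308),(264,308)]),("wrist",T1,[(262,131),(374,131),(371,352),(262,352)])]
rays=[];pts=[]
for cam,T,px in ob:
    for p,k in zip(px,cor): rays.append(ray(cam,p,T));pts.append([*k,.045])
for p,k in zip(np.array([(168,290),(460,158),(525,300),(232,432)])/3+[170,150],[(.12,.06),(-.12,.06),(-.12,-.06),(.12,-.06)]):
    rays.append(ray("top",p));pts.append([*k,.045])
# which side is +y: choose by yaw consistency
def dist(r,x): return (np.eye(3)-np.outer(r[1],r[1]))@(x-r[0])
res=lambda f:np.concatenate([dist(r,F(f,p)) for r,p in zip(rays,pts)])
s=least_squares(res,old);f=s.x
print(f,np.degrees(f[2]));print((1e3*np.linalg.norm(s.fun.reshape(-1,3),axis=1)).round(1))
np.save("frame.npy",f)
def mech(th,lo):
    e=lo-th;P=np.array([-.045-.025*np.cos(th),0,.061+.025*np.sin(th)])
    bar=P+.095*np.array([np.cos(e),0,np.sin(e)]);tab=bar+.033*np.array([-np.sin(e),0,np.cos(e)])
    return dict(lever_push=np.array([-.045-.06*np.cos(th),0,.061+.06*np.sin(th)]),bar=bar,tab=tab)
O=[("scene",None,"lever_push",(332.6,231.2)),("scene",None,"bar",(348.5,213.5)),("scene",None,"tab",(345.3,210.7)),
("top",None,"lever_push",(304.8,232.4)),("top",None,"bar",(264.7,254.2)),("top",None,"tab",(267.2,250.1)),
("wrist",T0,"lever_push",(315.1,277.7)),("wrist",T0,"bar",(314.7,170.1)),("wrist",T0,"tab",(318.7,189.6)),
("wrist",T1,"bar",(315.4,192.6)),("wrist",T1,"tab",(315.6,198.))]
rr=[ray(c,p,T) for c,T,n,p in O]
res2=lambda a:np.concatenate([dist(r,F(f,mech(*a)[o[2]])) for r,o in zip(rr,O)])
s=least_squares(res2,[1.5,1.75],loss="soft_l1",f_scale=.003);print("th,lo",s.x,{k:v.round(4) for k,v in mech(*s.x).items()})
print((1e3*np.linalg.norm(res2(s.x).reshape(-1,3),axis=1)).round(1))
E
python3 c.py
```

```text
0.00011764938766484212
[0.53033343 0.070071   1.98139285] 113.52544798838103
[1.500e+00 1.000e-01 2.600e+00 1.900e+00 2.300e+00 2.000e+00 1.000e+00
 9.000e-01 1.155e+02 1.173e+02 1.177e+02 1.173e+02]
th,lo [1.50894224 1.7796096 ] {'lever_push': array([-0.0487,  0.    ,  0.1209]), 'bar': array([0.045 , 0.    , 0.1114]), 'tab': array([0.0362, 0.    , 0.1432])}
[ 3.5 12.6 11.6  4.   2.7  1.9  2.6  2.2  2.6  2.6  1.6]
```

```bash
sed -i 's/\[(.12,.06),(-.12,.06),(-.12,-.06),(.12,-.06)\]/[(.12,-.06),(-.12,-.06),(-.12,.06),(.12,.06)]/' c.py
cat >> c.py <<'E'
np.save("mech.npy",s.x)
th,lo=s.x; e=lo-th
M=rotf(f[2],1,-e); tb=F(f,mech(th,lo)["tab"])
g=tb+M[:,2]*(bot.tcp_to_grasp-.001)
bot.gripper_to(.045)
bot.reach(g-M[:,2]*.075,R.from_matrix(M).as_rotvec()); bot.sleep(.2)
T=tool();im=cams.snapshot("wrist");cv2.imwrite("pics/w2.png",im)
for n in ["bar","tab","mouth","pivot","lever_push"]:
    r=finder.spot_point(n,"wrist")
    if r:
        p=r[0]["xy"];o,d=ray("wrist",p,T)
        # intersect with flask plane y=0
        yv=np.array([-np.sin(f[2]),np.cos(f[2]),0]);xv=np.array([np.cos(f[2]),np.sin(f[2]),0])
        k=mech(th,lo).get(n,np.array([.0415,0,.0595]) if n=="mouth" else np.array([-.045,0,.061]))
        x=o+d*(k[2]-o[2])/d[2]-[f[0],f[1],0]
        print(n,np.round(p,1),round(r[0]["conf"],2),"flask at z of model:",x@xv,x@yv,"model",k)
print(sensors.get_time(),sensors.get_wrist_force())
E
python3 c.py
```

```text
0.002744089902207314
[0.53077963 0.07001766 1.98017148] 113.455468436403
[1.1 0.4 2.1 1.8 2.2 2.  1.8 0.4 3.2 2.2 3.1 2.8]
th,lo [1.50925175 1.7792633 ] {'lever_push': array([-0.0487,  0.    ,  0.1209]), 'bar': array([0.045 , 0.    , 0.1113]), 'tab': array([0.0362, 0.    , 0.1431])}
[ 3.3 12.3 11.3  3.8  3.2  2.3  2.9  2.7  2.6  3.   2.1]
bar [313.6 250.1] 0.7 flask at z of model: 0.04342066841954097 0.001868245388992582 model [0.0450203  0.         0.11129321]
tab [315.6 268.6] 0.82 flask at z of model: 0.03488005766354416 0.0005185159321066643 model [0.03621779 0.         0.14309755]
pivot [315.5 351.1] 0.65 flask at z of model: -0.04547723772645806 0.0007603166981388303 model [-0.045  0.     0.061]
lever_push [315.1 383.3] 0.96 flask at z of model: -0.048093569367191676 0.000991781086899396 model [-0.04869034  0.          0.1208864 ]
6.6167 [0.43566467 0.01610968 0.08683426]
```

View pics/w2.png

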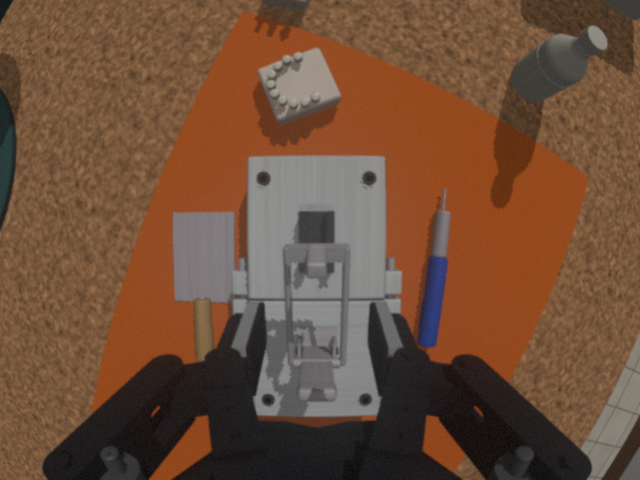

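The tab and loop sit centred between the fingers at about (317,262). The keeper's dark back end is at about row 210. The model matches within 2 mm, so I'll grasp the tab.

```bash
cat > g.py <<'E'
from h import *
f=np.load("frame.npy"); th,lo=np.load("mech.npy")
f[:2]+=.0008*np.array([-np.sin(f[2]),np.cos(f[2])]); np.save("frame.npy",f)
XV=np.array([np.cos(f[2]),np.sin(f[2]),0]);YV=np.array([-XV[1],XV[0],0])
def F(p): return np.array([f[0],f[1],0])+p[0]*XV+p[1]*YV+np.array([0,0,p[2]])
def inv(x): d=np.asarray(x)-[f[0],f[1],0]; return np.array([d@XV,d@YV,x[2]])
def rot(t): return (R.from_rotvec(YV*t)*R.from_matrix(np.column_stack([XV,-YV,[0,0,-1.]]))).as_matrix()
def ff(): w=np.array(sensors.get_wrist_force()); return np.array([w@XV,w@YV,w[2]])
E
sed '/^f\[:2\]/d' g.py > k.py
cat > d.py <<'E'
from g import *
T=tool();
for row in (206,211): print("keeper end",inv(atz("wrist",(317,row),.0595,T)),"cam",inv(T[:3,:3]@np.array(cams.get_calibration("wrist")["T_tool_cam"])[:3,3]+T[:3,3]))
M=T[:3,:3]; e=lo-th
bot.move_linear(sensors.get_eef_pos()+M[:,2]*.075+YV*.0008,.12)
print(ff()); bot.gripper_to(0.0,40); bot.sleep(.2)
print("open",sensors.get_opening(),sensors.get_gripper_force(),"F",ff(),"tcp",inv(sensors.get_eef_pos()))
cv2.imwrite("pics/w3.png",cams.snapshot("wrist"));cv2.imwrite("pics/s3.png",cams.snapshot("scene")[170:300,250:430])
E
python3 d.py; python3 -c "
import cv2,numpy as np
a=cv2.imread('pics/w3.png')[120:420,140:500];b=cv2.resize(cv2.imread('pics/s3.png'),(415,300),interpolation=cv2.INTER_CUBIC);cv2.imwrite('pics/v3.png',np.hstack([a,b]))"
```

```text
keeper end [ 0.0758657  -0.00070336  0.0595    ] cam [ 6.19546547e-02 -2.33307691e-04  3.57988738e-01]
keeper end [ 0.07184351 -0.00070181  0.0595    ] cam [ 6.19546547e-02 -2.33307691e-04  3.57988738e-01]
[ 0.19639523 -0.04806235  0.19368597]
open 0.011096059940448795 41.67695939540863 F [ 1.84856074 -2.62701431  2.68608774] tcp [ 0.04071982 -0.00025638  0.12649845]
```

View pics/v3.png

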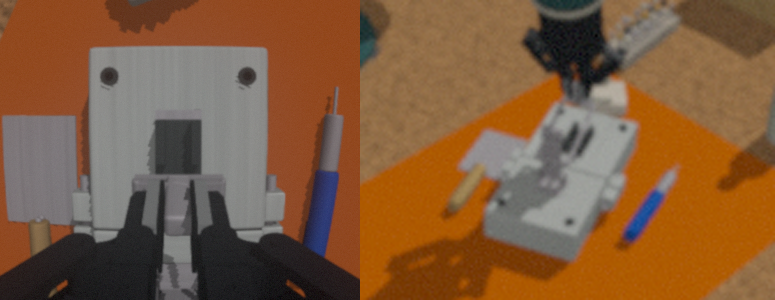

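The tab is gripped at 11 mm opening, and the keeper's dark top lies just beyond the bar. Next I lower the bar above the back rest along the linkage's path and feel down to contact.

```bash
cat >> k.py <<'E'
from scipy.optimize import brentq
H=.0153
def sol(x,z):
    g=lambda th:np.hypot(x+.045+.025*np.cos(th),z-.061-.025*np.sin(th))-.095
    t=brentq(g,.9,2.3); e=np.arctan2(z-.061-.025*np.sin(t),x+.045+.025*np.cos(t)); return t,e
def go(x,z,v=.05,e=None):
    t,e0=sol(x,z); e=e0 if e is None else e
    p=F([x-H*np.sin(e),0,z+H*np.cos(e)])
    bot.move_linear(p,v,R.from_matrix(rot(-e)).as_rotvec()); return t,e
E
cat > e.py <<'E'
from k import *
for x,z in [(.046,.111),(.049,.095),(.050,.080),(.050,.069)]:
    t,e=go(x,z,.06); bot.sleep(.1); print(x,z,round(t,2),round(e,2),ff().round(2),round(sensors.get_time(),2))
b=ff(); z=.069
while z>.0585:
    z-=.0007; go(.050,z,.03); w=ff()
    print(round(z*1e3,1),w.round(1)); 
    if abs(w[2]-b[2])>4 or np.linalg.norm(w-b)>12: break
print(sensors.get_time(),inv(sensors.get_eef_pos()),sensors.get_opening())
np.save("base.npy",b)
E
python3 e.py
```

```text
0.046 0.111 1.54 0.27 [-0.94 -2.77  0.99] 8.43
0.049 0.095 1.55 0.09 [-0.22 -2.8   1.26] 8.96
0.05 0.08 1.58 -0.06 [-1.23 -1.83  0.65] 9.47
0.05 0.069 1.63 -0.18 [-2.12 -3.44  0.6 ] 9.91
68.3 [-1.6 -2.   2. ]
67.6 [-2.1 -3.4  1.9]
66.9 [-0.7 -2.7  2.1]
66.2 [-2.3 -2.9  0.9]
65.5 [-1.  -2.4  1.9]
64.8 [-1.4 -2.7  1.8]
64.1 [-1.2 -2.6  3.2]
63.4 [-1.5 -3.5  1.5]
62.7 [-1.6 -3.1  1.5]
62.0 [-2.2 -3.1  1.8]
61.3 [-1.9 -1.6  5.4]
12.6583 [ 5.39247642e-02 -9.99858109e-05  7.63388188e-02] 0.010832099272522804
```

```bash
cat > s.py <<'E'
from k import *
b=np.load("base.npy"); x=.050; z=.0613; zc=z; log=[]
while x>.033:
    x-=.0007; t,e=go(x,z,.03); w=ff()-b; n=0
    while w[2]<3 and n<4 and z>zc-.002: z-=.0004; go(x,z,.03); w=ff()-b; n+=1
    if w[2]>9: z+=.0004; go(x,z,.03)
    log.append((round(x*1e3,1),round(z*1e3,1),w.round(1).tolist())); print(*log[-1])
    if z<zc-.0015 or np.linalg.norm(w)>18: break
print(sensors.get_time(),inv(sensors.get_eef_pos())); np.save("xz.npy",[x,z])
E
python3 s.py
```

```text
49.3 61.3 [2.0, 0.7, 5.2]
48.6 61.3 [6.0, 1.1, 4.5]
47.9 61.3 [7.2, 1.4, 4.9]
47.2 61.3 [6.9, 1.9, 5.5]
46.5 61.3 [7.2, 1.4, 6.0]
45.8 61.3 [8.0, 1.0, 5.1]
45.1 61.3 [6.8, 1.2, 4.8]
44.4 61.3 [7.5, 1.0, 5.1]
43.7 61.3 [7.2, 1.8, 5.8]
43.0 61.3 [5.9, 0.1, 5.7]
42.3 61.3 [5.9, 1.1, 5.9]
41.6 61.3 [5.8, 0.5, 4.0]
40.9 59.7 [0.9, -0.1, 2.1]
16.9083 [4.50464890e-02 2.52466445e-05 7.43649567e-02]
```

The edge gave way at x ≈ 40.9 mm, which matches the visual estimate. Now I descend into the mouth.

```bash
cat > p.py <<'E'
from k import *
b=np.load("base.npy"); x,z=np.load("xz.npy"); x-=.0004
while z>.0485:
    z-=.0007; go(x,z,.03); w=ff()-b
    if w[0]>4: x+=.0003
    if w[0]<-4: x-=.0003
    print(round(x*1e3,1),round(z*1e3,1),w.round(1))
    if w[2]>7 or np.linalg.norm(w)>15: break
print(sensors.get_time(),inv(sensors.get_eef_pos()),sensors.get_opening()); np.save("xz.npy",[x,z])
E
python3 p.py
```

```text
40.5 59.0 [ 3.2 -0.2  1.5]
40.5 58.3 [ 0.8 -0.4  2.5]
40.5 57.6 [ 0.7 -0.2  1.7]
40.5 56.9 [0.8 0.6 1. ]
40.5 56.2 [0.7 0.9 1.1]
40.5 55.5 [ 0.5 -0.1  1.5]
40.5 54.8 [1.3 0.1 1.7]
40.5 54.1 [0.6 0.6 1.2]
40.5 53.4 [0.4 0.9 1.2]
40.5 52.7 [0.5 0.3 1.1]
40.5 52.0 [-0.1  0.1  0.2]
40.5 51.3 [-0.8 -0.   0.3]
40.5 50.6 [-0.3 -0.2  1.8]
40.5 49.9 [-1.1  0.   0.9]
40.5 49.2 [-0.6  1.6  4.6]
40.5 48.5 [-1.8  3.8 11.1]
20.9083 [ 0.04633319 -0.0002237   0.06345132] 0.010727223510069345
```

```bash
cat > q.py <<'E'
from k import *
b=np.load("base.npy"); x,z=np.load("xz.npy"); z+=.0007; go(x,z,.03)
while x>.030:
    x-=.0007; t,e=go(x,z,.03); w=ff()-b
    if w[2]>6: z+=.0003
    print(round(x*1e3,1),round(z*1e3,1),w.round(1),round(t,2),round(e,2))
    if w[0]>7 or np.linalg.norm(w)>16: break
print(sensors.get_time(),inv(sensors.get_eef_pos())); np.save("xz.npy",[x,z])
cv2.imwrite("pics/w4.png",cams.snapshot("wrist"))
E
python3 q.py
```

```text
39.8 49.5 [3.  1.6 6.3] 1.46 -0.4
39.1 49.5 [5.7 0.6 4.4] 1.42 -0.39
38.4 49.5 [6.6 0.6 4.5] 1.39 -0.39
37.7 49.5 [6.  0.8 3.6] 1.36 -0.39
37.0 49.5 [6.2 0.6 4.6] 1.33 -0.39
36.3 49.5 [6.1 0.8 3.6] 1.3 -0.38
35.6 49.5 [ 6.4 -1.1  4.4] 1.26 -0.38
34.9 49.5 [7.1 0.4 5. ] 1.23 -0.38
23.1583 [ 4.07407121e-02 -9.01250878e-05  6.37212441e-02]
```

```bash
sed -i 's/z+=.0007; go(x,z,.03)$/pass/; s/w\[0\]>7 or np.linalg.norm(w)>16/w[0]>11 or np.linalg.norm(w)>17/' q.py; python3 q.py
```

```text
34.2 49.5 [6.  0.5 3.4] 1.19 -0.37
33.5 49.5 [7.  0.9 4.6] 1.16 -0.37
32.8 49.8 [10.5  1.2  6.2] 1.12 -0.37
32.1 50.1 [16.1  0.4  6.2] 1.07 -0.36
24.2083 [ 3.84469456e-02 -8.99438573e-05  6.39596027e-02]
```

The bar is at the wall under the lip, with Fx rising at x ≈ 32.5 against an expected 33–34. I release, retreat and check.

```bash
cat > r.py <<'E'
from k import *
x,z=np.load("xz.npy"); t,e=go(.0329,.0498,.03); bot.sleep(.1); print(ff()-np.load("base.npy"))
bot.gripper_to(.04); print(ff(),sensors.get_opening())
T=tool(); bot.move_linear(T[:3,3]-T[:3,2]*.07,.15); 
bot.reach(F([-.03,0,.21]),R.from_matrix(rot(0)).as_rotvec()); bot.sleep(.15)
T=tool();im=cams.snapshot("wrist"); cv2.imwrite("pics/w5.png",im)
for n in ["bar","tab","mouth","seat","lever_push"]:
    r=finder.spot_point(n,"wrist")
    if r:
        p=r[0]["xy"]; zz=dict(bar=.05,tab=.081,mouth=.0595,seat=.05,lever_push=.061+.06*np.sin(t))[n]
        print(n,np.round(p,1),round(r[0]["conf"],2),inv(atz("wrist",p,zz,T)).round(4))
print("expected push",-.045-.06*np.cos(t),"tab",.0329-.033*np.sin(e),sensors.get_time())
cv2.imwrite("pics/v5.png",cv2.resize(im[60:360,160:480],None,fx=1.8,fy=1.8))
E
python3 r.py
```

```text
[ 7.85113406 -0.18529369  3.37604979]
[-0.75238725  0.60617928  0.66920668] 0.03990187210121585
tab [320.2 134.3] 0.69 [ 0.0451 -0.0014  0.081 ]
mouth [317.7 136.2] 0.58 [0.0429 0.0003 0.0595]
seat [316.6 147.3] 0.88 [0.0336 0.0012 0.05  ]
lever_push [318.  303.9] 0.74 [-0.0717 -0.      0.115 ]
expected push -0.07122557384047293 tab 0.044601247387331254 26.7
```

View pics/v5.png

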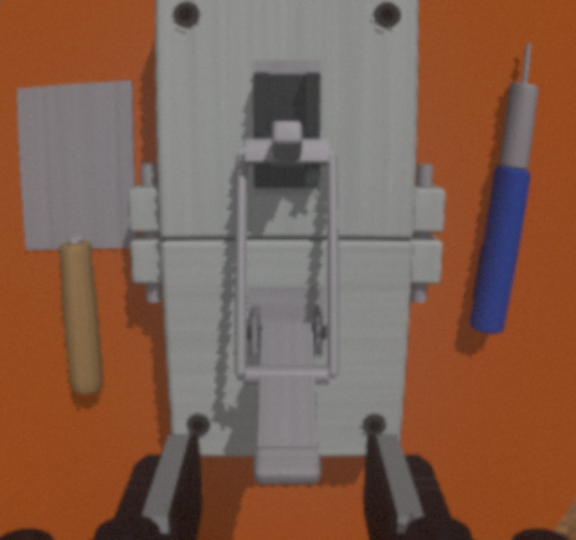

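The view confirms the bar sits in the keeper and the lever leans back at about 1.12 rad, as expected. Now I push the lever over with closed fingertips.

```bash
cat > l.py <<'E'
from k import *
def C(th,r=.060): return np.array([-.045-r*np.cos(th)+.003*np.sin(th)+.011,0,.061+r*np.sin(th)+.003*np.cos(th)])
bot.gripper_to(0.0,40)
O=R.from_matrix(rot(0)).as_rotvec()
bot.reach(F(C(1.35)+[.01,0,.04]),O); bot.move_linear(F(C(1.35)),.15); bot.sleep(.1); b=ff()
print(b,inv(sensors.get_eef_pos()),sensors.get_time())
th=1.35
while th>-.03:
    th-=.07; bot.move_linear(F(C(th)),.06); w=ff()-b
    print(round(th,2),w.round(1))
    if np.linalg.norm(w)>25: print("stop"); break
print(sensors.get_time(),inv(sensors.get_eef_pos()))
E
python3 l.py
```

```text
[-0.87850858  1.19025354 -0.05463556] [-0.0442935  -0.00064098  0.12202415] 28.0083
1.28 [ 1.2 -1.6  0.3]
1.21 [-0.6 -0.8 -0.1]
1.14 [ 0.9 -0.9  0.8]
1.07 [ 1.2 -2.2  0.9]
1.0 [ 1.  -1.6 -0.3]
0.93 [ 0.2 -1.8 -0.4]
0.86 [ 1.9 -1.2 -0.3]
0.79 [ 2.1 -1.6  1. ]
0.72 [ 2.1 -2.3  0.6]
0.65 [ 1.8 -3.2  1.6]
0.58 [ 0.  -2.1  0.1]
0.51 [ 0.4 -1.   0.8]
0.44 [ 0.3 -1.6 -0.2]
0.37 [ 0.7 -0.8  0.7]
0.3 [ 1.2 -0.6 -0.1]
0.23 [ 0.4 -0.4 -0.1]
0.16 [ 0.3 -1.1  0.6]
0.09 [ 0.2 -1.8  0.2]
0.02 [ 2.1 -0.8  0.6]
-0.05 [ 6.   8.4 25.6]
stop
33.0083 [-0.09418026 -0.00056851  0.06330074]
```

The push forces were lower than expected, so I retreat and look.

```bash
cat > m.py <<'E'
from k import *
p=sensors.get_eef_pos(); bot.move_linear(p+np.array([0,0,.03])+XV*.02,.15)
bot.reach(F([-.03,0,.21]),R.from_matrix(rot(0)).as_rotvec()); bot.sleep(.15)
T=tool();im=cams.snapshot("wrist"); cv2.imwrite("pics/w6.png",im)
for n in ["bar","tab","lever_push"]:
    r=finder.spot_point(n,"wrist")
    if r: p=r[0]["xy"]; print(n,np.round(p,1),round(r[0]["conf"],2),[inv(atz("wrist",p,zz,T)).round(4).tolist() for zz in (.05,.08)])
a=cv2.resize(im[60:420,160:480],None,fx=1.25,fy=1.25);sc=cams.snapshot("scene")[190:290,280:400]
cv2.imwrite("pics/v6.png",np.hstack([a,cv2.resize(sc,(390,a.shape[0]),interpolation=cv2.INTER_CUBIC)]));print(sensors.get_time())
E
python3 m.py
```

```text
bar [318.  148.9] 0.91 [[0.0312, 0.0002, 0.05], [0.0332, 0.0002, 0.08]]
lever_push [318.3 304.2] 0.62 [[-0.1073, -0.0001, 0.05], [-0.0914, -0.0001, 0.08]]
34.375
```

View pics/v6.png

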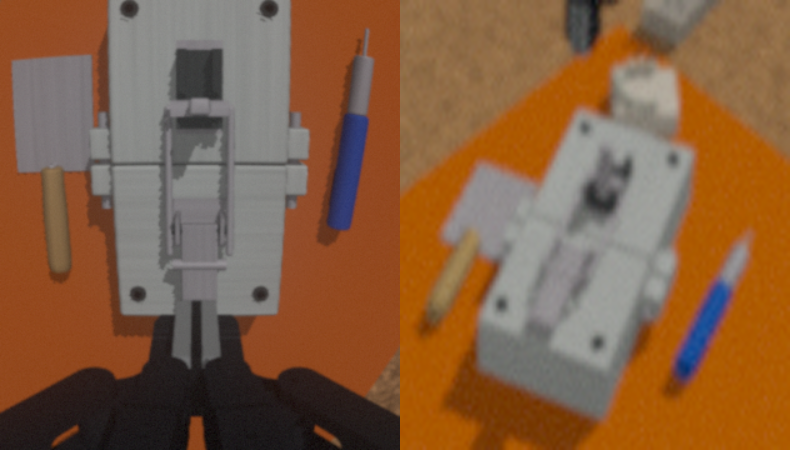

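The lever looks flat home, and the bar is at x ≈ 31–33; it would be at about 25 if slack. One oblique close-up will confirm the hook and give the height.

```bash
cat > n.py <<'E'
from k import *
T6=tool(); p6=(318.,148.9)
ok=False
for a in (.75,-.75,.6,-.6):
    M=R.from_rotvec(XV*a).as_matrix()@rot(0)
    p=F([.030,0,.06])-M[:,2]*.085
    q=kinematics.solve_ik(p,R.from_matrix(M).as_rotvec()); print(a,None if q is None else np.round(q,2),inv(p))
    if q is not None and not ok:
        ok=True
        try: bot.reach(p-M[:,2]*.0,R.from_matrix(M).as_rotvec())
        except bot.PlanningError as e: ok=False;print(e)
bot.sleep(.15);T=tool();im=cams.snapshot("wrist");cv2.imwrite("pics/w7.png",im)
for n in ["bar","tab","lever_push"]:
    r=finder.spot_point(n,"wrist")
    if r:
        p=r[0]["xy"];print(n,np.round(p,1),round(r[0]["conf"],2))
        if n=="bar": x,e=tri([ray("wrist",p6,T6),ray("wrist",p,T)]);print(inv(x),e)
u=None
cv2.imwrite("pics/v7.png",cv2.resize(im[130:370,180:500],None,fx=2.4,fy=2.4,interpolation=cv2.INTER_CUBIC));print(sensors.get_time())
E
python3 n.py
```

```text
0.75 [ 0.23  0.43  1.37 -0.14  2.08 -0.2 ] [ 0.03       -0.05793929  0.12219355]
-0.75 [-0.11 -0.8   2.44  0.45  0.88 -0.69] [0.03       0.05793929 0.12219355]
0.6 [ 0.21  0.32  1.46 -0.12  1.96 -0.21] [ 0.03       -0.04799461  0.13015353]
-0.6 [-0.04 -0.68  2.32  0.3   0.97 -0.55] [0.03       0.04799461 0.13015353]
bar [326.2 242. ] 0.78
[3.26000667e-02 8.10870128e-05 5.22001387e-02] [np.float64(0.0013745166735093504), np.float64(0.0013745166735093974)]
tab [289.5 251.2] 0.9
lever_push [314.9 407.2] 0.85
35.6667
```

View pics/v7.png

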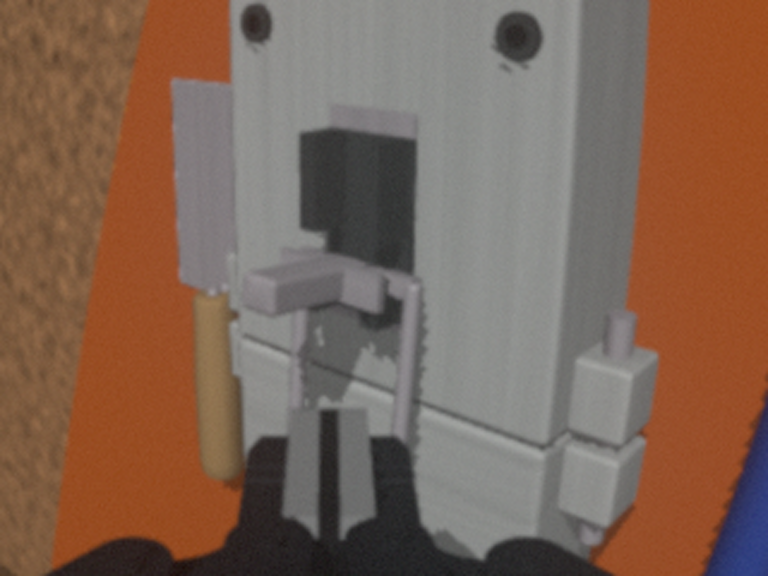

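The close-up shows the bar down in the keeper with the tab upright. Triangulation puts the bar at (32.6, 0, 52) mm, which is seated under the lip with the springs stretched. I'll check the lever height from the two views.

```bash
cat > o.py <<'E'
from k import *
T=tool();T6=np.eye(4);T6[:3,:3]=rot(0);T6[:3,3]=F([-.03,0,.21])
x,e=tri([ray("wrist",(318.3,304.2),T6),ray("wrist",(314.9,407.2),T)]);print("lever_push",inv(x).round(4),e[0])
x,e=tri([ray("wrist",(318.0,148.9),T6),ray("wrist",(326.2,242.),T)]);print("bar",inv(x).round(4))
# press lever home once more, gently
O=R.from_matrix(rot(0)).as_rotvec()
M=T[:3,:3]; bot.move_linear(T[:3,3]-M[:,2]*.04,.15)
bot.reach(F([-.100,0,.10]),O); bot.move_linear(F([-.100,0,.067]),.08); bot.sleep(.1); b=ff()
z=.067
while z>.058:
    z-=.0005; bot.move_linear(F([-.100,0,z]),.03); w=ff()-b
    if w[2]>3: print(round(z*1e3,1),w.round(1))
    if w[2]>15: break
print(z,sensors.get_time())
bot.move_linear(F([-.100,0,.16]),.15); bot.sleep(.3); print(ff(),sensors.get_time())
E
python3 o.py
```

```text
lever_push [-0.1005 -0.0015  0.0655] 0.000836081354718674
bar [ 0.0328 -0.0001  0.0517]
63.5 [1.4 2.2 4.3]
63.0 [0.6 3.  8.2]
62.5 [ 2.9  4.5 12.9]
62.0 [ 3.6  6.8 16.6]
0.062 40.075
[-0.27287501 -1.23607536  0.70736676] 41.175
```

```bash
python3 -c "
from rig import bot
print(bot.hand_in())"
```

```text
the job is handed in; nothing more can be done
None
```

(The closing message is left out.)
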